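# Hold the glass reference cell in the water tester's beam

### The arm

A 6-joint arm with a two-finger parallel gripper is mounted at the origin on the work surface. World frame = base frame: x ahead of the robot, y to its left, z up, the work surface at z = 0. Lengths are in m, angles in rad, forces in N, time in s.
With the tool pointing down it reaches from about 0.4 to 0.825 m from the base axis. Payload 7 kg.
Tool frame: the origin (TCP) lies at the very end of the fingers, on their centre line; the grasp point (between the pads) lies 19 mm behind it; z points along the fingers, y is the line along which they close (so a half turn about z gives the same grasp; the last joint's range is limited). The gripper opens to 88 mm and grips with 3 to 60 N. Pads are 19 mm wide; open, the fingers measure 130 mm over their backs; the gripper's body (78 mm by 193 mm) begins 47 mm behind the grasp point.
Start: joints at [1.517, 0.359, 0.012, 0, -1.224, -0.288], TCP at [0.226, 0.636, 0.227] pointing down, gripper open.
Joint ranges: [-3.07, 3.07], [-1.43, 2.12], [-1.02, 1.25], [-3.03, 1.67], [-3.05, -0], [-3.03, 3.03]. Speed limits (rad/s): [2.39, 2.39, 3.01, 3.14, 3.14, 3.14].

### API

Orientations are given as [roll, pitch, yaw] about the fixed x, y, z axes, in that order (R = Rz(yaw) Ry(pitch) Rx(roll)).
In Python, from station import arm gives the robot as it stands.
- The arm moves only by the tool step_arm, never from a script. Its argument "rows" is a list of rows, each a list of 5 numbers: the shift along the world's x, y, z in m, then the turn about the world's z in rad, then the finger opening in m, from 0 to 0.0876. In form: [[x, y, z, spin, gripper], ...]. A call has 1 to 20 rows; each row is the pose to reach, as a shift and turn from the pose commanded when the call began; what a row does not reach only later rows make up. A row lasts 1/10 s, in which the tool goes at most 50 mm and 8.59 degrees, less where a joint would pass 70% of its speed; a pose out of reach is approached as far as the arm can. A call with a gripper value outside its range is refused whole. The fingers move at their own pace and stop on an object; "newtons" is the grip in N (left out, the last holds). Time passes only in rows, so rows that repeat a pose let the fingers close. It gives the time, the measured TCP pose, the force, the opening and the grip force at its end, in the units of the state.
- arm.get_state(): the state, without advancing time (a new reading comes with each control period).
- arm.grab_frame(name): name is "scene" or "top"; returns a dict with "color" (400x640x3 uint8, blue, green, red), "vfov" (degrees; the focal length in pixels is half the picture's height over the tangent of half this angle, whatever the lens; pixels are square), "cx", "cy" (the principal point, pixels), "rvec" (rotation vector, rad) and "tvec" (3), from world to camera coordinates, as OpenCV has them. Camera axes: x right, y down, z forward; pixel columns grow to the right and rows downward; lengths in m; the calibration is good to about 2 mm. A picture is of the moment at which its call begins. There is no depth.
- arm.job_done(): hands the job in; it is judged then, once.
The state is a dict: "t": time; "q": joint angles; "qd": joint speeds; "joint_efforts": joint torques, N m; "eef_pos": TCP position; "ee_rot": TCP orientation; "force": force on the tool from outside, world axes, zero at the start; "moment": the same for the moment, N m; "width": finger opening in m; "gripper_force": force on a finger pad.
Only numpy, scipy, OpenCV 4.12 (cv2) and the standard library are available. Lean on these libraries where they do the work, as an engineer would, in place of code of your own. Each camera call takes 0.05 s, during which the arm holds its last target. There are 200 camera calls.

### The job

Before the laundry water is tested, check the optical tester with its glass reference cell: slide the stand's blue jaw (the one with the red handle) fully back to bare the frosted face, then lift the cell out, gripping it by its two white frosted faces only - never the clear or green faces or the black stopper. Turn it so that the tester's beam goes squarely in through one green face and out of the other, and finish while holding it there: upright in mid-air, halfway between lamp and detector, the beam through the middle of the green part, clear of the tester. Leave the cup, the jar and the carton where they stand.

Things in the scene. Friction and masses are not known exactly. Their poses are not given: they have to be found in the camera images.
- stand: slide-jaw stand, fixed: aluminium base 70 mm (its x) by 190 mm (its y, -45 to +145), 14 mm thick. Origin on the counter under the centre of the cell's pocket; z up. Pocket: floor 14 mm above the counter, a fixed dark lip at y -14 to -24 mm rising 12 mm above the floor, two ridges at x +-17 mm rising 6 mm. The jaw slides along the stand's +y, away from the cell.
- jaw (a joint): sliding jaw: 0 = shut on the cell's +y frosted face, 0.06 m = fully back (end stop); starts at 0 to 0.006. About 2 N of friction; stays where left. Blue plate 34 mm wide (x), 12 mm thick (y), top 74 mm above the counter, front face at stand y = 13 mm + joint value; 33 mm free between plate and red handle.
- jaw_grip (a point): point in the red handle, moving with the jaw: upright fin 16 mm (stand x) by 20 mm (stand y), from 26 to 84 mm above the counter; the point is on its vertical axis 61.5 mm above the counter, at stand y = 68 mm + joint value. Can be pinched from above across its 16 mm.
- cell: glass reference cell, about 95 g, 25 x 25 x 60 mm plus an 8 mm black stopper on top, upright in the stand's pocket, axes along the stand's. Origin at the centre of its underside, z up. Its +-y faces (25 mm apart, 60 mm high) are white frosted; its +-x faces are clear, recessed 2 mm between the frosted walls: green glass from 4 to 38 mm up, clear above.
- frost_a: the cell's frosted wall on its own +y side (the side of the sliding jaw), 25 wide by 60 mm high by 3 mm thick; part of the cell, origin and axes those of the cell
- frost_b: the cell's frosted wall on its own -y side (the side of the fixed lip), same size; part of the cell, origin and axes those of the cell
- cell_clear: the cell's clear and green faces (+-x) and black stopper, 21 mm across between the faces: never to be touched by the fingers; part of the cell, origin and axes those of the cell
- cell_green (a point): centre of the green part, on the cell's axis 20 mm above its underside; axes those of the cell
- tester: optical water tester, fixed: grey base 100 mm (its x) by 210 mm (its y), 25 mm high; white lamp housing at +y and grey detector housing at -y, each 80 by 65 mm, up to 135 mm above the counter; open 70 mm gap between them (y -35 to +35 mm), open at the top and both x ends. Origin on the counter under the middle of the gap; z up.
- beam (a point): the middle of the light path: halfway between the housings, 100 mm above the counter (75 mm above the base in the gap). The beam, drawn as a faint amber line of no substance between two amber apertures in black rings, runs along the tester's y, level; axes those of the tester.
- dosing_cup: blue open cup, 68 mm across, 60 mm high, loose bystander; origin at the centre of its underside
- softener_jar: round jar with orange cap, 66 mm across, 85 mm high, loose bystander; origin at the centre of its underside
- soap_carton: green carton with white band, 55 by 85 by 45 mm high, loose bystander; origin at the centre of its underside
Not all that is in view belongs to the job. What is shaped like the cell but yellow is not meant.

How it is judged:
On the way, in this order (a step that is already met when the one before it is completed fails the run):
1. the jaw is slid back (at least 50 of its 60 mm) with the cell still standing in its pocket (value of joint jaw above 0.05 m and distance of cell from where it was at the start of the episode below 0.012 m and angle between cell's own z axis and vertical below 0.15 rad), for 0.2 s.
2. the cell is gripped by both frosted faces and lifted clear of the stand (contact force between the fingers and frost_a above 1 N and contact force between the fingers and frost_b above 1 N and height (world z) of cell above 0.045 m and contact force between cell and stand below 0.1 N), for 0.2 s.
At the end, for the whole second after the job is handed in: Cell held still by both frosted faces (over 1 N each), touching nothing else; green centre within 5 mm of the beam sideways, 7 mm in height, 12 mm of halfway along it; cell x within 0.14 rad of the beam, upright within 0.12 rad; jaw back over 45 mm (contact force between the fingers and frost_a above 1 N and contact force between the fingers and frost_b above 1 N and x of cell_green in the frame of beam between -0.005 and 0.005 m and y of cell_green in the frame of beam between -0.012 and 0.012 m and z of cell_green in the frame of beam between -0.007 and 0.007 m and angle between the x axis of cell and the y axis of tester, either way round below 0.14 rad and angle between cell's own z axis and vertical below 0.12 rad and contact force between cell and tester below 0.1 N and contact force between cell and stand below 0.1 N and linear speed of cell below 0.02 m/s and value of joint jaw above 0.045 m); the arm keeps its last pose, push and grip.
It fails at once if the fingers or arm press on the clear or green faces or the stopper (over 0.5 N) (contact force between any of the fingers, the arm and cell_clear above 0.5 N).
It fails at once if the cup, the jar or the carton is pushed more than 20 mm or tipped (distance of any of dosing_cup, softener_jar, soap_carton from where it was at the start of the episode above 0.02 m or angle between any of dosing_cup, softener_jar, soap_carton's own z axis and vertical above 0.3 rad).
It also fails if it takes over 51 s, if anything falls off the work surface, if the arm or the gripper's body presses on something with over 40 N, if the wrist force passes 120 N, or if a joint passes its speed limit or range.

## Working session

There is one attempt and no reset: what is moved stays moved. The work goes in short steps, Python scripts to look and compute and a tool call to move; the robot and the scene stay as the last step left them, time stands still between calls to the robot, and variables do not carry over. Pictures are saved under pics/ and viewed, at most 10 in all, crops included, and the job is handed in when it is done.

Besides the shell and the picture viewer there is one more tool, called by a JSON object that holds its "op" and its "data". step_arm: Moves the arm, as the interface text tells. Its arguments: {"type":"object","properties":{"rows":{"type":"array"},"newtons":{"type":"number"}},"required":["rows"]}

```bash
mkdir -p pics; cat > h.py <<'E'
import numpy as np, cv2, pickle
from station import arm
def grab(n,tag):
    f=arm.grab_frame(n); pickle.dump(f,open(f'pics/{tag}.pkl','wb')); cv2.imwrite(f'pics/{tag}.png',f['color']); return f
def load(tag): return pickle.load(open(f'pics/{tag}.pkl','rb'))
def cam(f):
    F=f['color'].shape[0]/2/np.tan(np.radians(f['vfov'])/2)
    K=np.array([[F,0,f['cx']],[0,F,f['cy']],[0,0,1.]])
    return K,np.array(f['rvec'],float).reshape(3),np.array(f['tvec'],float).reshape(3)
def pix(f,P):
    K,r,t=cam(f); return cv2.projectPoints(np.array(P,float).reshape(-1,1,3),r,t,K,None)[0].reshape(-1,2)
def ray(f,uv,z):
    K,r,t=cam(f); R=cv2.Rodrigues(r)[0]; c=-R.T@t
    d=R.T@np.linalg.inv(K)@np.array([uv[0],uv[1],1.]); return c+d*(z-c[2])/d[2]
E
python3 - <<'E'
from h import *
for n in('scene','top'):
    f=grab(n,n+'0'); print(n,{k:v for k,v in f.items() if k!='color'})
    cv2.imwrite(f'pics/{n}0b.png',cv2.resize(f['color'],(800,500),interpolation=cv2.INTER_CUBIC))
print(arm.get_state())
E
```

```text
scene {'vfov': 50.65431664707322, 'cx': 318.3398496065922, 'cy': 199.2379796170705, 'rvec': array([ 1.8548746 ,  1.43315369, -0.71650041]), 'tvec': array([-0.14483025, -0.30082693,  1.31548912])}
top {'vfov': 49.87468183875582, 'cx': 314.90153432904316, 'cy': 200.15807663302036, 'rvec': array([ 2.11400735, -2.12974485,  0.20991245]), 'tvec': array([0.02686077, 0.6051269 , 0.97897284])}
{'t': 0.1, 'q': array([ 1.51710754e+00,  3.59327133e-01,  1.11628600e-02, -3.19770172e-04,
       -1.22410778e+00, -2.88097946e-01]), 'qd': array([-0.00018635, -0.00167661,  0.0026743 ,  0.0027522 ,  0.00066453,
       -0.00080692]), 'joint_efforts': array([-1.27538842e-03, -5.84163022e+01,  2.93752563e+01,  7.01550230e+00,
        1.01777460e-02, -5.34989636e-05]), 'eef_pos': array([0.2261169 , 0.63553639, 0.22571207]), 'ee_rot': array([ 3.14009233e+00, -1.31104203e-04, -3.41895511e-01]), 'force': array([-0.39398875, -0.22409511, -0.0362532 ]), 'moment': array([ 0.04513543, -0.04636961, -0.00905399]), 'gripper_force': 0.0, 'width': 0.08789569489261086}
```

View pics/scene0b.png

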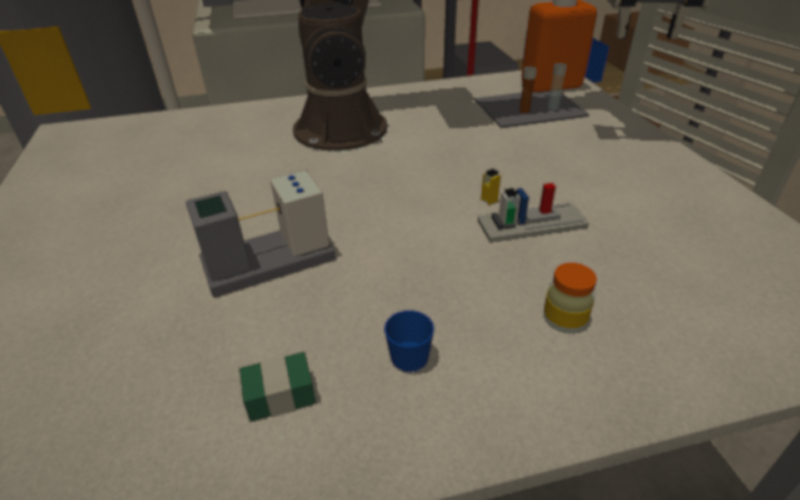

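View pics/top0b.png

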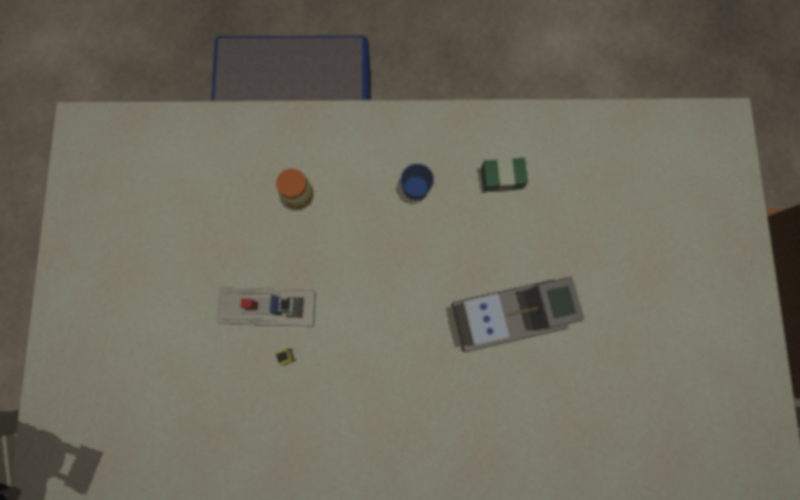

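Scene picture: the stand is at (533,222) with the white and green cell at (510,207), the blue jaw at (522,205) and the red handle at (547,198). The tester is at (262,230). Two things are cell-shaped: the one in the stand at (510,207), and a yellow one at (491,187), which is the decoy. The one in the pocket with the green face and white frost fits the description, and I'll confirm it in a crop.

```bash
python3 - <<'E'
from h import *
s=load('scene0')['color'];t=load('top0')['color']
a=cv2.resize(s[125:200,370:480],(800,545),interpolation=cv2.INTER_CUBIC)   # x7.27
b=cv2.resize(t[220:300,165:265],(750,600),interpolation=cv2.INTER_CUBIC)   # x7.5
c=np.vstack([cv2.resize(s[130:240,140:280],(700,550))])
cv2.imwrite('pics/a.png',a);cv2.imwrite('pics/b.png',b)
cv2.imwrite('pics/c.png',cv2.resize(t[212:292,350:480],(796,490),interpolation=cv2.INTER_CUBIC)) # 6.125
E
```

```text
(no output)
```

View pics/a.png

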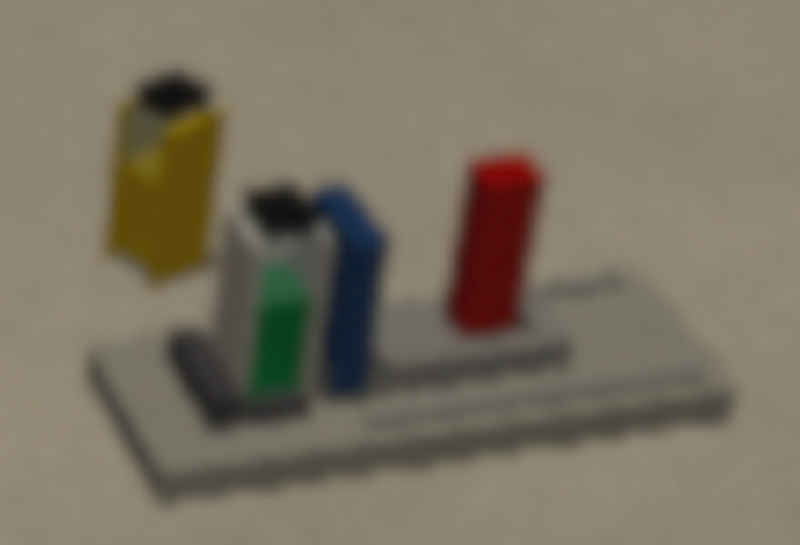

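View pics/b.png

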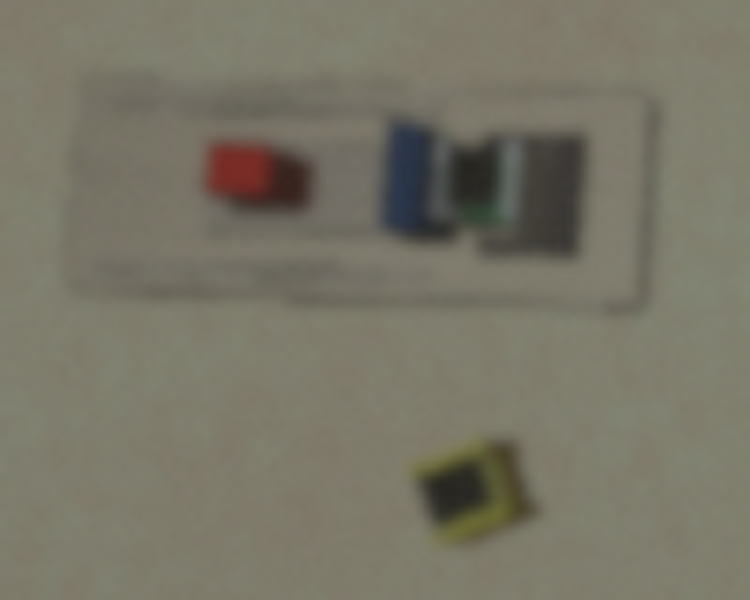

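View pics/c.png

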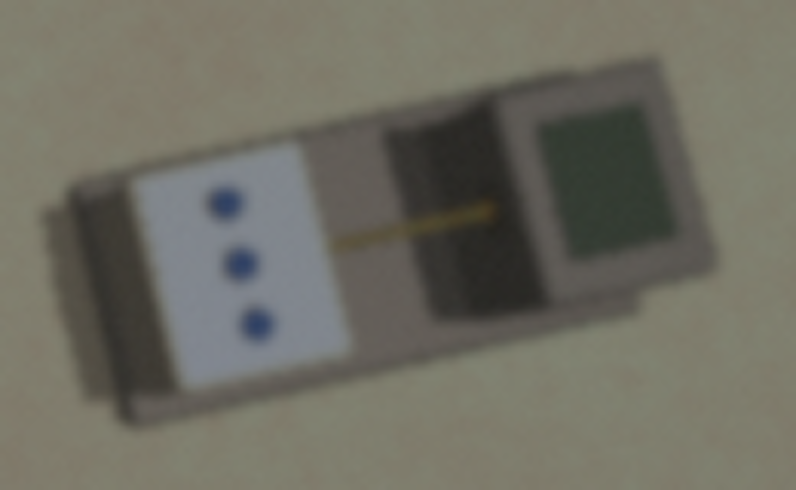

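The crop confirms it: the glass cell in the pocket (crop ~(270,310)) has white frost and green glass, while the yellow one stands apart. Next I fit the stand and tester poses from the corners I read off.

```bash
cat > fit.py <<'E'
from h import *
from scipy.optimize import least_squares
T=load('top0');S=load('scene0')
cb=lambda u,v:(165+(u+.5)/7.5-.5,220+(v+.5)/7.5-.5)
ca=lambda u,v:(370+(u+.5)/7.273-.5,125+(v+.5)/7.267-.5)
cc=lambda u,v:(350+(u+.5)/6.125-.5,212+(v+.5)/6.125-.5)
# (frame, px, x,y,z, moves with jaw)
st=[(T,cb(*p),*q) for p,q in [((648,95),(35,-45,14,0)),((638,308),(-35,-45,14,0)),((68,292),(-35,145,14,0)),((83,78),(35,145,14,0)),
 ((207,145),(8,78,84,1)),((268,145),(8,58,84,1)),((268,193),(-8,58,84,1)),((207,195),(-8,78,84,1)),((390,122),(17,25,74,1)),((383,230),(-17,25,74,1)),
 ((521,140),(12.5,-12.5,74,0)),((518,228),(-12.5,-12.5,74,0))]]
st+=[(S,ca(*p),*q) for p,q in [((160,480),(35,-45,14,0)),((92,357),(-35,-45,14,0)),((730,395),(35,145,14,0)),((625,272),(-35,145,14,0)),
 ((473,160),(-8,58,84,1)),((530,157),(-8,78,84,1)),((542,172),(8,78,84,1)),((480,180),(8,58,84,1)),
 ((382,238),(17,25,74,1)),((345,190),(-17,25,74,1)),((348,242),(17,13,74,1))]]
te=[(T,cc(*p),*q) for p,q in [((133,180),(40,100,135,0)),((300,143),(40,35,135,0)),((350,352),(-40,35,135,0)),((180,390),(-40,100,135,0)),
 ((493,97),(40,-35,135,0)),((658,58),(40,-100,135,0)),((716,268),(-40,-100,135,0)),((548,303),(-40,-35,135,0)),((74,187),(50,105,25,0)),((130,418),(-50,105,25,0))]]
te+=[(S,(u/1.25,v/1.25),*q) for (u,v),q in [((272,182),(-40,35,135,0)),((317,173),(-40,100,135,0)),((187,201),(-40,-100,135,0)),((232,192),(-40,-35,135,0)),((213,290),(50,-105,25,0)),((335,258),(50,105,25,0))]]
def model(p,L):
    c,s=np.cos(p[2]),np.sin(p[2]); o=[]
    for f,_,x,y,z,m in L:
        y=y/1e3+m*p[3]; x/=1e3
        o.append(pix(f,[p[0]+c*x-s*y,p[1]+s*x+c*y,z/1e3])[0])
    return np.array(o)
def fit(L,g):
    uv=np.array([l[1] for l in L]); n=len(g)
    r=least_squares(lambda p:(model(np.r_[p,0],L)-uv).ravel(),g,loss='soft_l1',f_scale=.6)
    e=model(np.r_[r.x,0],L)-uv; return r.x,e
if __name__=='__main__':
    for nm,L,g0 in(('stand',st,ray(T,cb(475,185),.07)),('tester',te,ray(T,cc(420,225),.1))):
        g=[g0[0],g0[1],0]+([.003] if nm=='stand' else [])
        for LL in (L,[l for l in L if l[0] is T],[l for l in L if l[0] is S]):
            if len(LL)<3: continue
            p,e=fit(LL,g); print(nm,len(LL),p.round(4)); 
            if LL is L: print(e.round(1).tolist())
E
python3 fit.py
```

```text
stand 23 [ 0.5015  0.2252 -0.0346  0.0041]
[[0.9, -0.3], [0.7, -0.3], [-0.8, -0.3], [-0.3, -0.2], [-0.2, -0.5], [0.3, -0.3], [-0.2, 0.3], [-0.7, -0.2], [-0.4, -0.2], [-0.5, -0.0], [-0.2, -0.2], [-0.5, -1.2], [-1.1, -1.3], [-2.0, -2.0], [0.1, -1.4], [0.4, -1.0], [-2.1, -0.7], [-1.5, -1.4], [0.0, 0.2], [0.0, 0.2], [0.4, 0.2], [-0.6, -1.2], [-0.2, 0.4]]
stand 12 [ 0.5008  0.225  -0.036   0.0037]
stand 11 [ 0.5053  0.2247 -0.022   0.0041]
tester 16 [ 0.484  -0.2016  0.2082]
[[-2.2, -1.8], [-0.7, -2.1], [0.3, -0.3], [-1.0, 0.0], [-1.5, -1.4], [-0.1, -1.2], [0.5, -0.0], [-0.8, 0.7], [-1.2, -1.9], [-0.6, 1.0], [-2.4, -3.1], [-8.1, -3.3], [-2.5, -1.6], [-4.8, -2.6], [-3.7, -2.2], [-0.2, -7.4]]
tester 10 [ 0.4824 -0.2032  0.2113]
tester 6 [ 0.498  -0.1962  0.1421]
```

```bash
cat > ov.py <<'E'
from h import *
def box(x0,x1,y0,y1,z0,z1): return [[x,y,z] for z in(z0,z1) for x,y in((x0,y0),(x1,y0),(x1,y1),(x0,y1))]
ED=[(0,1),(1,2),(2,3),(3,0),(4,5),(5,6),(6,7),(7,4),(0,4),(1,5),(2,6),(3,7)]
TB=[box(-50,50,-105,105,0,25),box(-40,40,35,100,25,135),box(-40,40,-100,-35,25,135)]
def SB(j): j*=1e3; return [box(-35,35,-45,145,0,14),box(-8,8,58+j,78+j,26,84),box(-17,17,13+j,25+j,14,74),box(-12.5,12.5,-12.5,12.5,14,74)]
def over(f,items,x0,y0,w,h,s):
    im=cv2.resize(f['color'][y0:y0+h,x0:x0+w],None,fx=s,fy=s,interpolation=cv2.INTER_CUBIC)
    for p,B in items:
        c,sn=np.cos(p[2]),np.sin(p[2])
        for b in B:
            b=np.array(b)/1e3; P=np.c_[p[0]+c*b[:,0]-sn*b[:,1],p[1]+sn*b[:,0]+c*b[:,1],b[:,2]]
            uv=((pix(f,P)-[x0,y0]+.5)*s-.5)
            for a,e in ED: cv2.line(im,tuple(map(int,uv[a].round())),tuple(map(int,uv[e].round())),(0,255,255),1)
    return im
E
python3 - <<'E'
from ov import *
T=load('top0');S=load('scene0')
t=[([.4824,-.2032,.2113],TB)]; s=[([.501,.225,-.036],SB(.004))]
a=over(T,t,350,205,140,90,2.85*1); b=over(S,t,145,130,140,110,2.85)
c=over(T,s,165,220,100,75,4); d=over(S,s,370,130,110,70,3.63)
W=lambda im,w,h: cv2.copyMakeBorder(im,0,max(0,h-im.shape[0]),0,max(0,w-im.shape[1]),0)[:h,:w]
cv2.imwrite('pics/ov.png',np.vstack([np.hstack([W(a,400,300),W(c,400,300)]),np.hstack([W(b,400,300),W(d,400,300)])]))
E
```

```text
(no output)
```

View pics/ov.png

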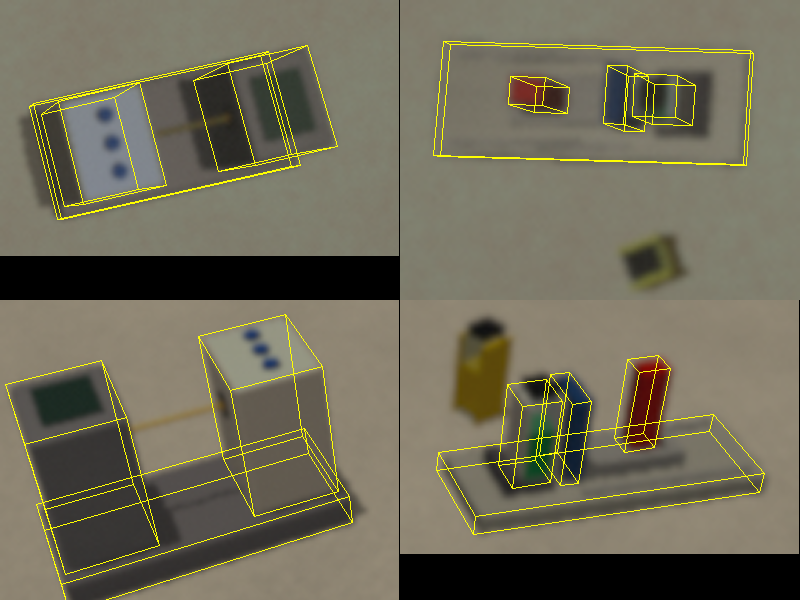

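```bash
cat > edge.py <<'E'
from h import *
from scipy.optimize import minimize
from scipy.ndimage import map_coordinates
def gm(f):
    im=cv2.GaussianBlur(f['color'].astype(np.float32),(0,0),.8)
    g=np.sqrt(sum(cv2.Sobel(im[...,c],cv2.CV_32F,1,0)**2+cv2.Sobel(im[...,c],cv2.CV_32F,0,1)**2 for c in range(3)))
    return np.sqrt(g)   # compress contrast
T=load('top0');S=load('scene0');G={'T':gm(T),'S':gm(S)};F={'T':T,'S':S}
q=lambda xs,ys,z:[((xs[0],ys[0],z),(xs[1],ys[0],z)),((xs[1],ys[0],z),(xs[1],ys[1],z)),((xs[1],ys[1],z),(xs[0],ys[1],z)),((xs[0],ys[1],z),(xs[0],ys[0],z))]
X=(-40,40)
lamp=q(X,(35,100),135);det=q(X,(-100,-35),135)
tes={'T':lamp+det+[((-50,105,25),(50,105,25)),((-50,-30,25),(-50,105,25)),((50,30,25),(50,105,25))],
 'S':lamp+det+[((50,-105,25),(50,105,25)),((50,105,25),(50,105,0)),((40,100,25),(40,100,135)),((40,35,25),(40,35,135)),((40,-100,25),(40,-100,135)),((40,-35,40),(40,-35,135)),((50,-105,0),(50,105,0))]}
J=1000
hand=[(tuple(a)+(J,),tuple(b)+(J,)) for a,b in q((-8,8),(58,78),84)]
base=q((-35,35),(-45,145),14)
pl=[((17,25,74,J),(-17,25,74,J))]
sta={'T':hand+base+pl+[((12.5,-12.5,74),(-12.5,-12.5,74))],'S':hand+base+pl+[((17,13,74,J),(-17,13,74,J)),((17,25,30,J),(17,25,74,J)),((8,58,30,J),(8,58,84,J)),((8,78,30,J),(8,78,84,J)),((12.5,-12.5,20),(12.5,-12.5,74)),((35,-45,0),(35,145,0))]}
def score(p,E,k):
    c,s=np.cos(p[2]),np.sin(p[2]); tot=0;n=0; w=np.linspace(.03,.97,25)[:,None]
    P=[]
    for a,b in E:
        ab=[]
        for v in(a,b): ab.append([v[0]/1e3,v[1]/1e3+(p[3] if len(v)==4 else 0),v[2]/1e3])
        A,B=np.array(ab); P.append(A*(1-w)+B*w)
    P=np.vstack(P); W=np.c_[p[0]+c*P[:,0]-s*P[:,1],p[1]+s*P[:,0]+c*P[:,1],P[:,2]]
    uv=pix(F[k],W); return map_coordinates(G[k],[uv[:,1],uv[:,0]],order=1).mean()
def run(D,g,ks):
    best=None
    for i in range(14):
        rng=np.random.default_rng(i); d=np.array([.006,.006,.03,.002][:len(g)])
        x0=np.array(g)+rng.uniform(-1,1,len(g))*d
        r=minimize(lambda p:-sum(score(p,D[k],k) for k in ks),x0,method='Nelder-Mead',options=dict(initial_simplex=np.vstack([x0]+[x0+d*np.eye(len(g))[j]*.6 for j in range(len(g))]),xatol=1e-5,fatol=1e-5))
        if best is None or r.fun<best.fun: best=r
    return best.x.round(4),round(-best.fun,3)
if __name__=='__main__':
    for ks in('T','S','TS'):
        print(ks,'tester',run(tes,[.485,-.2,.2],ks),'stand',run(sta,[.502,.225,-.034,.004],ks))
E
python3 edge.py
```

```text
T tester (array([ 0.4818, -0.2028,  0.2259]), np.float64(11.089)) stand (array([ 0.5032,  0.2304,  0.0055, -0.0019]), np.float64(10.563))
S tester (array([ 0.4864, -0.2018,  0.2054]), np.float64(11.368)) stand (array([ 0.5042,  0.2296, -0.0375, -0.0017]), np.float64(13.914))
TS tester (array([ 0.4843, -0.2021,  0.2088]), np.float64(21.963)) stand (array([ 0.5038,  0.2298, -0.0169, -0.0014]), np.float64(24.193))
```

```bash
python3 - <<'E'
from h import *
for n,band,cols in(('top0',(65,95),range(60,590,40)),):
    g=cv2.GaussianBlur(cv2.cvtColor(load(n)['color'],6).astype(np.float32),(0,0),1.5)
    d=np.abs(np.diff(g,axis=0))
    for c in cols:
        col=d[band[0]:band[1],c]; w=col**2; print(c,round(float((w*np.arange(*band)).sum()/w.sum()+.5),2),end=' | ')
E
cat >> edge.py <<'E'
E
python3 - <<'E'
import edge,h
from edge import *
import cv2
def pk(k):
    def f(fr,P):
        K,r,t=cam(fr); return cv2.projectPoints(np.array(P,float).reshape(-1,1,3),r,t,K,np.array([k,0,0,0.]))[0].reshape(-1,2)
    return f
for k in(-.25,-.2,-.15,-.1,-.05,0,.05):
    edge.pix=pk(k)
    print(k,*[x for ks in 'TS' for x in(run(tes,[.485,-.2,.2],ks),run(sta,[.502,.225,-.034,.004],ks))])
E
```

```text
60 81.3 | 100 80.91 | 140 80.53 | 180 80.53 | 220 80.09 | 260 79.91 | 300 79.64 | 340 79.75 | 380 78.9 | 420 78.95 | 460 78.84 | 500 78.7 | 540 78.08 | 580 78.04 | -0.25 (array([ 0.4795, -0.2047,  0.2269]), np.float64(10.326)) (array([ 5.023e-01,  2.335e-01,  1.950e-02, -2.000e-04]), np.float64(10.319)) (array([ 0.4846, -0.2051,  0.1787]), np.float64(10.325)) (array([ 0.5026,  0.2332, -0.0503,  0.0011]), np.float64(13.661))
-0.2 (array([ 0.48  , -0.205 ,  0.2263]), np.float64(10.402)) (array([ 0.5018,  0.233 ,  0.0069, -0.0008]), np.float64(10.486)) (array([ 0.4853, -0.2052,  0.1849]), np.float64(10.597)) (array([ 5.026e-01,  2.327e-01, -4.720e-02,  3.000e-04]), np.float64(13.815))
-0.15 (array([ 0.4805, -0.2049,  0.2266]), np.float64(10.613)) (array([ 0.5021,  0.2324,  0.0059, -0.0014]), np.float64(10.614)) (array([ 0.4857, -0.205 ,  0.1977]), np.float64(11.041)) (array([ 5.03e-01,  2.32e-01, -4.58e-02, -3.00e-04]), np.float64(13.932))
-0.1 (array([ 0.4809, -0.2044,  0.2267]), np.float64(10.849)) (array([ 0.5025,  0.2318,  0.0055, -0.0016]), np.float64(10.663)) (array([ 0.4859, -0.204 ,  0.201 ]), np.float64(11.384)) (array([ 0.5032,  0.2312, -0.0454, -0.0008]), np.float64(13.994))
-0.05 (array([ 0.4814, -0.2036,  0.2257]), np.float64(11.017)) (array([ 0.5028,  0.231 ,  0.0049, -0.0014]), np.float64(10.644)) (array([ 0.486 , -0.203 ,  0.2046]), np.float64(11.504)) (array([ 0.5037,  0.2304, -0.0416, -0.0013]), np.float64(13.988))
0 (array([ 0.4818, -0.2028,  0.2259]), np.float64(11.089)) (array([ 0.5032,  0.2304,  0.0055, -0.0019]), np.float64(10.563)) (array([ 0.4864, -0.2018,  0.2054]), np.float64(11.368)) (array([ 0.5042,  0.2296, -0.0375, -0.0017]), np.float64(13.914))
0.05 (array([ 0.4823, -0.2018,  0.226 ]), np.float64(11.067)) (array([ 0.4985,  0.2229, -0.0593,  0.0046]), np.float64(10.53)) (array([ 0.4865, -0.2008,  0.2098]), np.float64(11.007)) (array([ 0.502 ,  0.2206, -0.0616,  0.0064]), np.float64(13.73))
```

```bash
python3 - <<'E'
from edge import *
for j in(0,.002,.004,.006):
  for ks in('T','S','TS'):
    D=lambda p:-sum(score([p[0],p[1],p[2],j],sta[k],k) for k in ks)
    b=min((minimize(D,[.502+a,.228+c,-.035],method='Nelder-Mead',options=dict(initial_simplex=[[.502+a,.228+c,-.035],[.505+a,.228+c,-.035],[.502+a,.231+c,-.035],[.502+a,.228+c,-.025]])) for a in(-.003,0,.003) for c in(-.005,-.002,.001)),key=lambda r:r.fun)
    print(j,ks,b.x.round(4),round(b.fun,3),end=' ; ')
  print()
E
```

```text
0 T [ 0.4988  0.2294 -0.0554] -10.468 ; 0 S [ 0.504   0.2284 -0.0331] -13.837 ; 0 TS [ 0.5038  0.2289 -0.0157] -24.075 ; 
0.002 T [0.5033 0.2284 0.0054] -10.135 ; 0.002 S [ 0.5036  0.227  -0.0321] -13.569 ; 0.002 TS [ 0.5032  0.2279 -0.0104] -23.451 ; 
0.004 T [ 0.4982  0.2238 -0.0561] -10.362 ; 0.004 S [ 0.5031  0.2234 -0.0529] -13.565 ; 0.004 TS [ 0.5037  0.2238 -0.0178] -23.542 ; 
0.006 T [ 0.4982  0.223  -0.0573] -10.398 ; 0.006 S [ 0.5018  0.2219 -0.0665] -13.719 ; 0.006 TS [ 0.5029  0.2224 -0.0262] -23.721 ;
```

The tester is at about (0.484, -0.202), yaw 0.209. The stand is at about (0.503, 0.228), yaw -0.035, which puts the handle near (0.505, 0.297). I'll move above the handle with the pinch axis along stand x.

{"op": "step_arm", "data": {"rows": [[0.03,-0.03,-0.01,-0.1,0.0876],[0.06,-0.07,-0.02,-0.22,0.0876],[0.09,-0.1,-0.03,-0.34,0.0876],[0.12,-0.14,-0.04,-0.46,0.0876],[0.15,-0.17,-0.05,-0.58,0.0876],[0.18,-0.21,-0.06,-0.7,0.0876],[0.2,-0.24,-0.07,-0.82,0.07],[0.22,-0.27,-0.08,-0.94,0.06],[0.24,-0.3,-0.09,-1.06,0.05],[0.26,-0.32,-0.09,-1.16,0.05],[0.279,-0.339,-0.1,-1.263,0.05],[0.279,-0.339,-0.1,-1.263,0.05],[0.279,-0.339,-0.1,-1.263,0.05],[0.279,-0.339,-0.1,-1.263,0.05]]}}

```text
t: 1.5
eef_pos: [0.505, 0.2973, 0.1266]
ee_rot: [3.142, -0.0, -1.604]
force: [0.4, 0.7, 0.3]
width: 0.0502
gripper_force: 0.0
```

```bash
python3 - <<'E'
from h import *
f=grab('scene','s1');g=grab('top','t1')
print(arm.get_state()['q'].round(3))
cv2.imwrite('pics/v1.png',np.hstack([cv2.resize(f['color'][90:200,360:490],(390,330),interpolation=2),cv2.resize(g['color'][210:320,155:285],(390,330),interpolation=2)]))
E
```

```text
[ 0.866  0.297 -0.322 -0.    -0.951 -0.898]
```

View pics/v1.png

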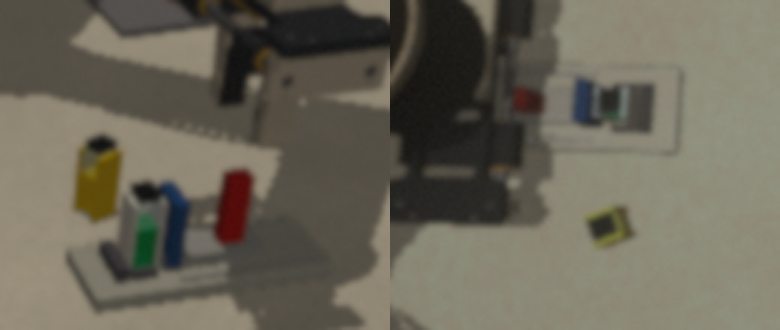

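Scene crop: the fingers straddle above the red handle (235,172), the cell stands at (145,235), and the decoy is clear of the path. Descending and pinching gently.

{"op": "step_arm", "data": {"rows": [[0,0,-0.02,0,0.05],[0,0,-0.045,0,0.05],[0,0,-0.065,0,0.05],[0,0,-0.08,0,0.05],[0,0,-0.084,0,0.05],[0,0,-0.084,0,0.05],[0,0,-0.084,0,0.03],[0,0,-0.084,0,0.02],[0,0,-0.084,0,0.012],[0,0,-0.084,0,0.01],[0,0,-0.084,0,0.01],[0,0,-0.084,0,0.01],[0,0,-0.084,0,0.01]], "newtons": 8}}

```text
t: 2.9
eef_pos: [0.5043, 0.2966, 0.0428]
ee_rot: [3.14, -0.0, -1.605]
force: [-5.5, -0.1, 5.0]
width: 0.0157
gripper_force: 8.0
```

{"op": "step_arm", "data": {"rows": [[-0.001,0.005,0,0,0.01],[-0.001,0.012,0,0,0.01],[-0.001,0.02,0,0,0.01],[0.0,0.028,0,0,0.01],[0.0,0.036,0,0,0.01],[0.0,0.044,0,0,0.01],[0.001,0.051,0,0,0.01],[0.001,0.056,0,0,0.01],[0.001,0.058,0,0,0.01],[0.001,0.058,0,0,0.01],[0.001,0.058,0,0,0.01]], "newtons": 12}}

```text
t: 4.0
eef_pos: [0.5063, 0.3538, 0.0427]
ee_rot: [3.141, -0.002, -1.605]
force: [3.1, -7.2, 6.7]
width: 0.0158
gripper_force: 12.0
```

{"op": "step_arm", "data": {"rows": [[0,0.001,0,0,0.01],[0,0.002,0,0,0.01],[0,0.003,0,0,0.01],[0,0.003,0,0,0.01],[0,0.003,0,0,0.01]]}}

```text
t: 4.5
eef_pos: [0.5063, 0.3548, 0.0423]
ee_rot: [3.14, -0.005, -1.605]
force: [5.8, -13.3, 5.7]
width: 0.0159
gripper_force: 12.0
```

{"op": "step_arm", "data": {"rows": [[0,-0.002,0,0,0.03],[0,-0.002,0,0,0.05],[0,-0.002,0,0,0.05],[0,-0.002,0.03,0,0.05],[0,-0.002,0.07,0,0.05],[-0.03,0.02,0.11,0,0.05],[-0.08,0.05,0.15,0,0.06],[-0.12,0.07,0.18,0,0.08],[-0.16,0.09,0.2,0,0.0876],[-0.2,0.1,0.2,0,0.0876],[-0.2,0.1,0.2,0,0.0876],[-0.2,0.1,0.2,0,0.0876]]}}

```text
t: 5.7
eef_pos: [0.3038, 0.4596, 0.2437]
ee_rot: [3.142, 0.003, -1.601]
force: [-0.3, 0.3, -0.6]
width: 0.0866
gripper_force: 0.0
```

```bash
python3 - <<'E'
from ov import *
f=grab('scene','s2');g=grab('top','t2')
print(arm.get_state()['eef_pos'])
s=[([.503,.228,-.035],SB(.06))]
a=f['color'][120:190,370:490];b=g['color'][225:275,160:260]
cv2.imwrite('pics/v2.png',np.vstack([np.hstack([cv2.resize(a,(400,233),interpolation=2),cv2.resize(b,(400,200),interpolation=2)[:233] if 0 else cv2.copyMakeBorder(cv2.resize(b,(400,200),interpolation=2),0,33,0,0,0)]),
 np.hstack([cv2.resize(over(f,s,370,120,120,70,4),(400,233)),cv2.copyMakeBorder(over(g,s,160,225,100,50,4),0,33,0,0,0)])]))
E
```

```text
[0.30569538 0.4583369  0.24255286]
```

View pics/v2.png

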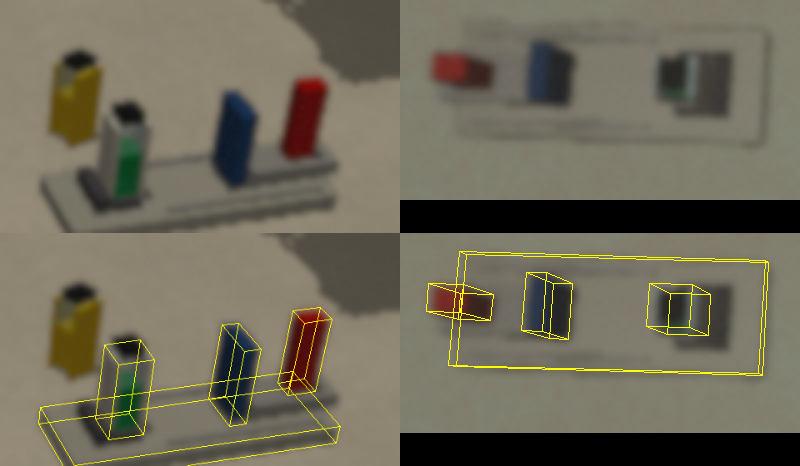

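The jaw is fully back and the cell still stands upright at scene crop (125,150). The overlay sits a few mm too far in +y, so I'll locate the cell numerically by its stopper and frost strip.

```bash
python3 - <<'E'
from ov import *
g=load('t2');f=load('s2')
c=g['color'].astype(int)
print('top gray rows 236-248, cols 220-246'); 
for r in range(235,250): print(r,c[r,220:246].mean(1).astype(int))
im=f['color'].astype(float)
print('scene'); 
for r in range(148,164): print(r,im[r,396:420].mean(1).astype(int))
h=cv2.cvtColor(g['color'],40)
E
```

```text
top gray rows 236-248, cols 220-246
235 [115 113 113 110 114 117 118 118 118 117 118 118 117 117 118 118 118 118
 118 118 118 118 120 118 120 121]
236 [118 117 115 114 117 118 119 119 117 117 114 115 114 114 113 113 113 114
 114 114 113 114 115 116 119 119]
237 [119 119 118 118 116 114 115 115 114 107 102 100 102 101 101 100  99 101
 101  99 100  99 103 111 116 119]
238 [120 119 120 118 110 104 103 104 100  90  78  81  89  93  87  81  78  80
  80  77  75  76  85 101 115 120]
239 [119 119 120 116 102  86  79  82  77  67  61  72  90  96  86  70  66  67
  66  61  61  62  75  98 113 119]
240 [119 120 120 115  94  67  56  54  53  48  49  69  94 102  89  71  64  66
  64  60  58  59  72  97 114 119]
241 [119 120 119 110  88  58  43  43  40  40  45  67  94 101  87  71  64  62
  63  59  58  59  72  97 113 118]
242 [119 118 117 106  82  54  40  39  38  39  43  65  91  97  84  70  63  61
  61  58  58  59  74  97 114 118]
243 [119 119 117 104  80  54  39  38  40  38  45  66  91  97  82  68  62  61
  59  58  58  60  76 100 114 119]
244 [118 120 117 105  80  52  40  37  40  39  47  69  91  96  80 
[... 1554 characters left out ...]
 100  87  88 105 113 102  79  63  64  66  64  64  70  89
 111 122 127 129 130 130]
158 [ 58  63  85 100  96  83  81  91 104 107  96  86  86  86  82  78  79  84
  98 113 124 128 129 130]
159 [ 59  64  83  95  93  81  77  82  92 100  99  94  92  90  84  80  80  81
  90 107 122 127 129 129]
160 [ 58  66  79  88  87  78  74  77  84  91  92  91  89  84  81  79  79  81
  91 108 122 127 129 129]
161 [ 72  78  86  91  85  78  75  76  81  85  85  82  80  78  77  78  79  83
  93 110 123 128 129 130]
162 [ 93  99 104 102  89  77  75  77  81  82  78  73  71  71  73  76  79  84
  97 113 124 129 129 130]
163 [115 119 119 109  90  77  74  77  81  81  74  68  67  67  70  73  79  86
  99 116 126 129 129 130]
```

```bash
python3 - <<'E'
from h import *
g=load('t2');f=load('s2')
for d in(-.3,0,.3): print('frost_b top centre',ray(g,(232.7+d,243.7),.074).round(4))
c=g['color'].astype(int); print(c[235:255,232:234].mean((1,2)).astype(int))
for p in((.5015,.2252),(.5015,.223),(.503,.228)):
    R=lambda x,y,z:[p[0]+x+.035*y,p[1]+y-.035*x,z]
    print(p,pix(f,[R(-.0105,-.0095,.082),R(.0105,-.0095,.082),R(-.0105,.0095,.082),R(.0105,.0095,.082),R(.0125,-.0125,.074),R(.0125,.0125,.074)]).round(1).tolist(), pix(g,[R(-.0125,-.011,.074),R(.0125,-.011,.074)]).round(1).tolist())
E
```

```text
frost_b top centre [0.5004 0.2153 0.074 ]
frost_b top centre [0.5004 0.2146 0.074 ]
frost_b top centre [0.5004 0.2139 0.074 ]
[117 114 102  91  93  98  97  94  94  94  94  96  96  92  84  80  78  72
  78  98]
(0.5015, 0.2252) [[401.4, 150.2], [404.9, 155.2], [409.6, 149.1], [413.2, 154.0], [403.5, 159.0], [414.4, 157.5]] [[232.5, 248.8], [233.2, 238.0]]
(0.5015, 0.223) [[400.5, 150.3], [403.9, 155.3], [408.6, 149.2], [412.3, 154.2], [402.6, 159.1], [413.5, 157.6]] [[233.5, 248.8], [234.2, 238.0]]
(0.503, 0.228) [[402.8, 150.3], [406.4, 155.3], [411.0, 149.2], [414.7, 154.2], [405.0, 159.1], [415.9, 157.6]] [[231.4, 248.1], [232.0, 237.4]]
```

{"op": "step_arm", "data": {"rows": [[0.0,-0.01,0,0.12,0.07],[0.02,-0.03,0,0.26,0.07],[0.04,-0.05,0,0.4,0.07],[0.06,-0.07,0,0.54,0.07],[0.08,-0.1,0,0.68,0.07],[0.1,-0.12,-0.01,0.82,0.07],[0.12,-0.15,-0.02,0.96,0.07],[0.14,-0.17,-0.03,1.1,0.07],[0.16,-0.19,-0.05,1.24,0.07],[0.18,-0.21,-0.07,1.38,0.07],[0.19,-0.225,-0.09,1.5,0.07],[0.196,-0.232,-0.1,1.57,0.07],[0.196,-0.232,-0.1,1.57,0.07],[0.196,-0.232,-0.1,1.57,0.07],[0.196,-0.232,-0.1,1.57,0.07]]}}

```text
t: 7.3
eef_pos: [0.5026, 0.2263, 0.1432]
ee_rot: [-3.141, -0.001, -0.037]
force: [0.2, 0.2, 0.3]
width: 0.07
gripper_force: 0.0
```

```bash
python3 - <<'E'
from h import *
f=grab('scene','s3');s=arm.get_state();print(s['eef_pos'].round(4),s['ee_rot'].round(3))
p=s['eef_pos']
im=cv2.resize(f['color'][80:200,350:470],(600,600),interpolation=2)
for P in(p,[.5015,.2257,.074]):
    u=(pix(f,P)[0]-[350,80]+.5)*5; cv2.drawMarker(im,tuple(map(int,u)),(0,0,255),0,12,1)
cv2.imwrite('pics/v3.png',im)
E
```

```text
[0.5025 0.2265 0.1433] [-3.141e+00 -1.000e-03 -3.600e-02]
```

View pics/v3.png

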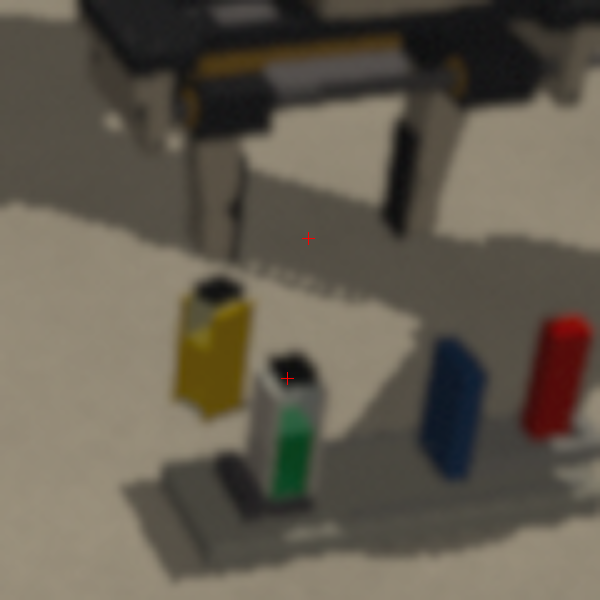

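The cell top is at crop (290,378) and the TCP marker is centred between the fingertips, with both fingers straddling the frosted sides. Descending and gripping.

{"op": "step_arm", "data": {"rows": [[-0.001,0,-0.025,0,0.07],[-0.001,0,-0.055,0,0.07],[-0.001,0,-0.08,0,0.07],[-0.001,0,-0.098,0,0.07],[-0.001,0,-0.106,0,0.07],[-0.001,0,-0.106,0,0.06],[-0.001,0,-0.106,0,0.05],[-0.001,0,-0.106,0,0.042],[-0.001,0,-0.106,0,0.036],[-0.001,0,-0.106,0,0.031],[-0.001,0,-0.106,0,0.027],[-0.001,0,-0.106,0,0.024],[-0.001,0,-0.106,0,0.02],[-0.001,0,-0.106,0,0.02],[-0.001,0,-0.106,0,0.02]], "newtons": 15}}

```text
t: 8.85
eef_pos: [0.5015, 0.2262, 0.0368]
ee_rot: [-3.141, -0.0, -0.035]
force: [-0.1, 1.6, 1.9]
width: 0.0247
gripper_force: 15.0
```

{"op": "step_arm", "data": {"rows": [[0,0,0.01,0,0.02],[0,0,0.03,0,0.02],[0,0,0.05,0,0.02],[0,0,0.08,0,0.02],[0,0,0.11,0,0.02],[0,0,0.14,0,0.02],[0,0,0.155,0,0.02],[0,0,0.155,0,0.02],[0,0,0.155,0,0.02]], "newtons": 20}}

```text
t: 9.75
eef_pos: [0.5007, 0.2255, 0.1914]
ee_rot: [3.142, 0.001, -0.035]
force: [0.0, -1.0, -2.0]
width: 0.0248
gripper_force: 20.0
```

{"op": "step_arm", "data": {"rows": [[0,-0.01,0,-0.03,0.02],[0,-0.03,0,-0.1,0.02],[0,-0.055,0,-0.18,0.02],[0,-0.08,0,-0.26,0.02],[0,-0.11,0,-0.35,0.02],[0,-0.14,0,-0.44,0.02],[0,-0.17,0,-0.53,0.02],[0,-0.2,0,-0.62,0.02],[0,-0.23,0,-0.71,0.02],[0,-0.26,0,-0.8,0.02],[-0.005,-0.29,0,-0.9,0.02],[-0.01,-0.32,0,-1.0,0.02],[-0.012,-0.35,0,-1.1,0.02],[-0.014,-0.38,0,-1.19,0.02],[-0.016,-0.405,0,-1.26,0.02],[-0.017,-0.42,0,-1.3,0.02],[-0.0175,-0.428,0,-1.327,0.02],[-0.0175,-0.428,0,-1.327,0.02],[-0.0175,-0.428,0,-1.327,0.02]]}}

```text
t: 11.65
eef_pos: [0.4834, -0.2018, 0.1911]
ee_rot: [3.141, 0.0, -1.362]
force: [0.2, -0.1, -1.6]
width: 0.0248
gripper_force: 20.0
```

```bash
python3 - <<'E'
from h import *
f=grab('scene','s4');g=grab('top','t4');s=arm.get_state();print(s['eef_pos'].round(4),s['ee_rot'].round(3),s['width'],s['gripper_force'])
print(pix(f,[s['eef_pos']]),pix(g,[s['eef_pos']]))
E
```

```text
[ 0.4837 -0.2015  0.1914] [ 3.141  0.    -1.361] 0.025203869734030732 19.996924996376038
[[197.48909424 130.48407755]] [[424.37900201 245.00832708]]
```

{"op": "step_arm", "data": {"rows": [[0,0,-0.01,0,0.02],[0,0,-0.025,0,0.02],[0,0,-0.04,0,0.02],[0,0,-0.055,0,0.02],[0,0,-0.07,0,0.02],[0,0,-0.082,0,0.02],[0,0,-0.0885,0,0.02],[0,0,-0.0885,0,0.02],[0,0,-0.0885,0,0.02],[0,0,-0.0885,0,0.02]]}}

```text
t: 12.75
eef_pos: [0.4843, -0.2021, 0.1037]
ee_rot: [-3.14, -0.0, -1.362]
force: [0.1, -0.7, -0.4]
width: 0.0246
gripper_force: 20.0
```

```bash
python3 - <<'E'
from ov import *
f=grab('scene','s5');g=grab('top','t5');s=arm.get_state();p=s['eef_pos'];print(p.round(4),s['ee_rot'].round(3))
def mk(fr,x0,y0,w,h,sc,pose):
    im=cv2.resize(fr['color'][y0:y0+h,x0:x0+w],None,fx=sc,fy=sc,interpolation=2)
    raw=im.copy()
    c,sn=np.cos(pose[2]),np.sin(pose[2]); L=lambda x,y,z:[pose[0]+c*x-sn*y,pose[1]+sn*x+c*y,z]
    for P,col in((L(0,35,.1),(0,0,255)),(L(0,-35,.1),(0,0,255)),([p[0],p[1],p[2]-.0028],(255,0,255))):
        u=(pix(fr,P)[0]-[x0,y0]+.5)*sc; cv2.drawMarker(im,tuple(map(int,u.round())),col,0,10,1)
    return np.vstack([raw,im])
o=[.4837,-.2018,.209]
a=mk(f,150,130,120,75,4,o)
cv2.imwrite('pics/v5.png',cv2.resize(np.hstack([a[:300],a[300:]]),None,fx=.833,fy=.833) if 0 else a)
print(a.shape)
E
```

```text
[ 0.4842 -0.2021  0.1037] [-3.14  -0.    -1.362]
(600, 480, 3)
```

View pics/v5.png

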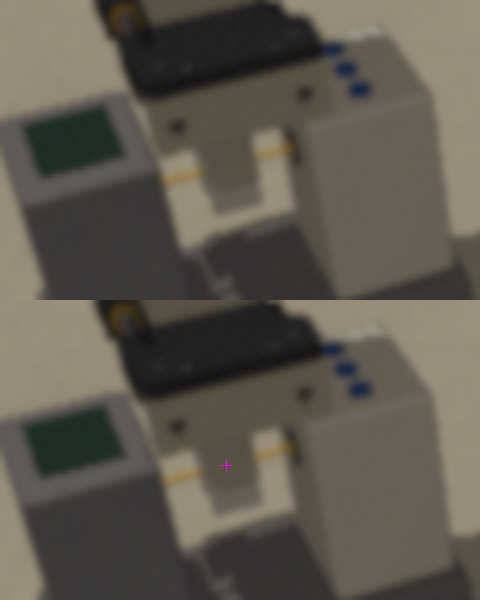

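The last picture shows the cell hanging in the gap. The amber beam runs from (165,480) to (292,447) and passes through the green-centre marker at (226,464). As a final numeric check of the sideways offset, I'll fit the amber line from the earlier frames.

```bash
python3 - <<'E'
from h import *
p=np.array([.4842,-.2021,.1009])
for n,(x0,x1,y0,y1) in(('top0',(405,432,238,258)),('scene0',(188,226,160,182))):
    f=load(n); c=f['color'][y0:y1,x0:x1].astype(float); w=np.clip(c[...,2]-c[...,0]-20,0,None)
    if w.max()<15: print(w.max())
    w-=np.median(w,axis=0); w=np.clip(w,0,None); w[w<.3*w.max()]=0
    ok=w.sum(0)>0; u=np.arange(x0,x1)[ok]; v=((w*np.arange(y0,y1)[:,None]).sum(0)[ok]/w.sum(0)[ok])
    a,b=np.polyfit(u,v,1); print(n,ok.sum(),u[0],u[-1],'rms',np.std(v-a*u-b).round(2))
    A,B=ray(f,(u[0],a*u[0]+b),.1),ray(f,(u[-1],a*u[-1]+b),.1)
    d=(B-A)/np.linalg.norm(B-A); 
    print(A.round(4),B.round(4),'angle',np.arctan2(-d[0],d[1]),'side',(p-A)[0]*d[1]-(p-A)[1]*d[0],'mid',((A+B)/2).round(4), 'pix resid',(pix(f,p)[0]@[-a,1]-b).round(2))
E
```

```text
13.0
top0 26 405 430 rms 0.14
[ 0.4773 -0.1804  0.1   ] [ 0.4898 -0.2378  0.1   ] angle -2.9259367219128385 side -0.002121258145321923 mid [ 0.4836 -0.2091  0.1   ] pix resid -0.98
scene0 33 191 223 rms 0.11
[ 0.4888 -0.2318  0.1   ] [ 0.4757 -0.168   0.1   ] angle 0.20247510193833196 side 0.0014549293124430122 mid [ 0.4823 -0.1999  0.1   ] pix resid 0.02
```

{"op": "step_arm", "data": {"rows": [[-0.0005,0,-0.0005,0,0.02],[-0.001,0,-0.001,0,0.02],[-0.001,0,-0.001,0,0.02],[-0.001,0,-0.001,0,0.02],[-0.001,0,-0.001,0,0.02],[-0.001,0,-0.001,0,0.02],[-0.001,0,-0.001,0,0.02]]}}

```text
t: 13.55
eef_pos: [0.4828, -0.2021, 0.1021]
ee_rot: [3.142, 0.0, -1.362]
force: [-0.3, 1.0, -0.6]
width: 0.0253
gripper_force: 20.0
```

```bash
python3 - <<'E'
from station import arm
s=arm.get_state();print(s['eef_pos'],s['gripper_force'],s['width'],s['force']);print(arm.job_done())
E
```

```text
[ 0.48277551 -0.2020732   0.10205599] 19.996853470802307 0.025255760660562048 [-0.26280038  1.02662389 -0.61304529]
the job is handed in; nothing more can be done
None
```

I handed the job in at about 13.6 s with the jaw pushed to its end stop and the cell held upright by its frosted faces in the tester gap; by my measurements the beam passes within about 2 mm of the middle of the green part, but no verdict came back.

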